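# Put the button-press die sets back together

### The arm

A 6-joint arm with a two-finger parallel gripper is mounted at the origin on the work surface; the furniture and walls round the work are solid. World frame = base frame: x ahead of the robot, y to its left, z up, the work surface at z = 0. Lengths are in mm, angles in rad, forces in N, time in s.
With the tool pointing down it reaches from about 350 to 975 mm from the base axis. Payload 7.1 kg.
Tool frame: the origin (TCP) lies at the centre of the arm's flange, where the gripper is bolted on; the fingertips stand 182 mm ahead of it and the grasp point (between the pads) lies 163 mm ahead of it; z points along the fingers, y is the line along which they close (so a half turn about z gives the same grasp; the last joint's range is limited). The gripper opens to 88 mm and grips with 3 to 60 N. Pads are 20 mm wide; open, the fingers measure 115 mm over their backs; the gripper's body (75 mm by 178 mm) begins 61 mm behind the grasp point.
Start: joints at [1.128, 0.423, 1.63, -0, 1.089, -0.019], TCP at [256.985, 569.706, 404.675] pointing down, gripper open.
Joint ranges: [-3, 3], [-0.9, 2.11], [0.09, 2.58], [-1.31, 4.45], [0.11, 2.69], [-2.54, 2.54]. Speed limits (rad/s): [2.39, 2.39, 3.01, 3.14, 3.14, 3.14].

### API

Orientations are given as a rotation vector (axis times angle).
In Python, from workcell import readout, get_image, ctrl gives the robot as it stands.
- The arm moves only by the tool step_arm, never from a script. Its argument "targets" is a list that holds one entry, the list of rows, each a list of 7 numbers: the shift along the world's x, y, z as a fraction of full scale, then the turn, a rotation vector about the world's x, y, z as a fraction of full scale, then the opening, from 0 (shut) to 1 (fully open). In form: [[[dx, dy, dz, wx, wy, wz, claw], ...]]. A call has exactly 5 rows; each row shifts and turns the commanded pose from where the row before left it; what a row does not reach is not made up. Full scale, the value 1, is 0.05 m for a shift and 4 degrees for a turn. A row lasts 1/8 s, in which the tool goes at most 62.5 mm and 10.7 degrees, less where a joint would pass 70% of its speed; a pose out of reach is approached as far as the arm can. A call with a number of a shift or a turn outside -1 to 1 is refused whole. A call with a gripper value outside its range is refused whole. The fingers move at their own pace and stop on an object; the grip force is fixed at half the most. Time passes only in rows, so rows that do not move let the fingers close, or fill a call up. It gives the time, the measured TCP pose, the force, the opening and the grip force at its end, in the units of the state.
- readout.get_obs(): the state, without advancing time (a new reading comes with each control period).
- get_image(name): name is "scene" or "top" or "wrist"; returns a dict with "pixels" (384x512x3 uint8, red, green, blue), "intrinsics" (3x3 intrinsics, pixels), "k1" (the pictures are not rectified: a ray, as slopes to the right and down, at radius r is drawn at 1 + k1 r^2 times it, then the intrinsics apply), "extrinsics" (4x4, takes a point from world to camera coordinates). Camera axes: x right, y down, z forward; pixel columns grow to the right and rows downward; lengths in mm; the calibration is good to about 2 mm. A picture is of the moment at which its call begins. There is no depth.
- ctrl.close_job(): hands the job in; it is judged then, once.
The state is a dict: "t": time; "qpos": joint angles; "qvel": joint speeds; "joint_torque": joint torques, N m; "ee_pos": TCP position; "orientation": TCP orientation; "ft_force": force on the tool from outside, world axes, zero at the start; "moment": the same for the moment, N m; "width": finger opening in mm; "grasp_force": force on a finger pad.
Only numpy, scipy, OpenCV 4.12 (cv2) and the standard library are available. Lean on these libraries where they do the work, as an engineer would, in place of code of your own. Each camera call takes 0.05 s, during which the arm holds its last target. There are 200 camera calls.

### The job

The button making is done: put the four die sets of the hand press back together so that the sizes do not get mixed. Stand each loose steel punch, head down, fully home in the die cup of its own size and colour ring (red, yellow, green, blue), setting it down rather than dropping it. Leave the cups and the two thread spools among them standing where they are.

Things in the scene. Friction and masses are not known exactly. Their poses are not given: they have to be found in the camera images.
- punch_red_mid (a point): The red set's punch (upper die of the button press): turned steel, red collar and red dot on the top. Stands on the bench on its round head, 24 mm diameter and 14.5 mm high; then a 21 mm collar up to 20 mm; then a plain round shank 14 mm in diameter up to its top at 48 mm: grasp the shank from above. Loose, 0.045 to 0.2 kg. The point is on its axis at half height, 24 mm above the head's underside; z is the axis, up.
- punch_yellow_mid (a point): The yellow set's punch (upper die of the button press): turned steel, yellow collar and yellow dot on the top. Stands on the bench on its round head, 31 mm diameter and 14.5 mm high; then a 21 mm collar up to 20 mm; then a plain round shank 14 mm in diameter up to its top at 48 mm: grasp the shank from above. Loose, 0.045 to 0.2 kg. The point is on its axis at half height, 24 mm above the head's underside; z is the axis, up.
- punch_green_mid (a point): The green set's punch (upper die of the button press): turned steel, green collar and green dot on the top. Stands on the bench on its round head, 38 mm diameter and 14.5 mm high; then a 21 mm collar up to 20 mm; then a plain round shank 14 mm in diameter up to its top at 48 mm: grasp the shank from above. Loose, 0.045 to 0.2 kg. The point is on its axis at half height, 24 mm above the head's underside; z is the axis, up.
- punch_blue_mid (a point): The blue set's punch (upper die of the button press): turned steel, blue collar and blue dot on the top. Stands on the bench on its round head, 45 mm diameter and 14.5 mm high; then a 21 mm collar up to 20 mm; then a plain round shank 14 mm in diameter up to its top at 48 mm: grasp the shank from above. Loose, 0.045 to 0.2 kg. The point is on its axis at half height, 24 mm above the head's underside; z is the axis, up.
- cup_red: The red set's die cup (lower die): a loose round steel cup standing on the bench, red ring round its rim, 0.24 to 0.62 kg. Foot and rim 45 mm in diameter, 22 mm high over the wall, 23 mm over the painted ring. Round bore 29 mm in diameter from the floor, 8 mm above the bench, up to 16 mm; above that a funnel mouth widening to 39 mm at the rim. It takes the 24 mm head of the red punch standing on the cup's floor. Origin: centre of the underside; z up, along the bore.
- cup_yellow: The yellow set's die cup (lower die): a loose round steel cup standing on the bench, yellow ring round its rim, 0.24 to 0.62 kg. Foot and rim 52 mm in diameter, 22 mm high over the wall, 23 mm over the painted ring. Round bore 36 mm in diameter from the floor, 8 mm above the bench, up to 16 mm; above that a funnel mouth widening to 46 mm at the rim. It takes the 31 mm head of the yellow punch standing on the cup's floor. Origin: centre of the underside; z up, along the bore.
- cup_green: The green set's die cup (lower die): a loose round steel cup standing on the bench, green ring round its rim, 0.24 to 0.62 kg. Foot and rim 59 mm in diameter, 22 mm high over the wall, 23 mm over the painted ring. Round bore 43 mm in diameter from the floor, 8 mm above the bench, up to 16 mm; above that a funnel mouth widening to 53 mm at the rim. It takes the 38 mm head of the green punch standing on the cup's floor. Origin: centre of the underside; z up, along the bore.
- cup_blue: The blue set's die cup (lower die): a loose round steel cup standing on the bench, blue ring round its rim, 0.24 to 0.62 kg. Foot and rim 66 mm in diameter, 22 mm high over the wall, 23 mm over the painted ring. Round bore 50 mm in diameter from the floor, 8 mm above the bench, up to 16 mm; above that a funnel mouth widening to 60 mm at the rim. It takes the 45 mm head of the blue punch standing on the cup's floor. Origin: centre of the underside; z up, along the bore.
- spool_beige: Bystander: beige thread spool, white flanges, 38 mm in diameter, 62 mm tall, standing loose on the bench. Origin: centre of its underside; z up.
- spool_grey: Bystander: grey thread spool, white flanges, 40 mm in diameter, 62 mm tall, standing loose on the bench. Origin: centre of its underside; z up.
There are look-alikes about, which are no part of the job. Leave any pink look-alike of the part that bears punch_yellow_mid alone.

How it is judged (in metres and radians):
At the end, for the whole second after the job is handed in: Each punch stands (within 0.14 rad of upright) in the cup of its own colour, within 5 mm of its axis, its middle 28 to 36 mm over the cup's underside (32 = home), released, at rest; cups stand within 40 mm and spools within 30 mm of where they were (horizontal distance between punch_red_mid and cup_red below 0.005 m and z of punch_red_mid in the frame of cup_red between 0.028 and 0.036 m and angle between each of punch_red_mid, punch_yellow_mid, punch_green_mid, punch_blue_mid's own z axis and vertical below 0.14 rad and angle between each of cup_red, cup_yellow, cup_green, cup_blue, spool_beige, spool_grey's own z axis and vertical below 0.1 rad and height (world z) of each of cup_red, cup_yellow, cup_green, cup_blue below 0.01 m and distance of each of cup_red, cup_yellow, cup_green, cup_blue from where it was at the start of the episode below 0.04 m and linear speed of each of punch_red, cup_red, punch_yellow, cup_yellow, punch_green, cup_green, punch_blue, cup_blue below 0.02 m/s and horizontal distance between punch_yellow_mid and cup_yellow below 0.005 m and z of punch_yellow_mid in the frame of cup_yellow between 0.028 and 0.036 m and horizontal distance between punch_green_mid and cup_green below 0.005 m and z of punch_green_mid in the frame of cup_green between 0.028 and 0.036 m and horizontal distance between punch_blue_mid and cup_blue below 0.005 m and z of punch_blue_mid in the frame of cup_blue between 0.028 and 0.036 m and distance of each of spool_beige, spool_grey from where it was at the start of the episode below 0.03 m); the robot touches nothing.
It fails at once if a die cup is pushed more than 40 mm from its place or tipped over (distance of any of cup_red, cup_yellow, cup_green, cup_blue from where it was at the start of the episode above 0.04 m or angle between any of cup_red, cup_yellow, cup_green, cup_blue's own z axis and vertical above 0.5 rad).
It fails at once if a thread spool is pushed more than 30 mm from its place or knocked over (distance of any of spool_beige, spool_grey from where it was at the start of the episode above 0.03 m or angle between any of spool_beige, spool_grey's own z axis and vertical above 0.5 rad).
It fails at once if a punch is dropped (falls free of the fingers from more than about 25 mm) or thrown ((linear speed of punch_red above 0.7 m/s and contact force between the fingers and punch_red below 0.05 N) or (linear speed of punch_yellow above 0.7 m/s and contact force between the fingers and punch_yellow below 0.05 N) or (linear speed of punch_green above 0.7 m/s and contact force between the fingers and punch_green below 0.05 N) or (linear speed of punch_blue above 0.7 m/s and contact force between the fingers and punch_blue below 0.05 N)).
It also fails if it takes over 93 s, if anything falls off the work surface, if the arm or the gripper's body presses on something with over 40 N, if the wrist force passes 120 N, or if a joint passes its speed limit or range.

## Working session

There is one attempt and no reset: what is moved stays moved. The work goes in short steps, Python scripts to look and compute and a tool call to move; the robot and the scene stay as the last step left them, time stands still between calls to the robot, and variables do not carry over. Pictures are saved under pics/ and viewed, at most 14 in all, crops included, and the job is handed in when it is done.

Besides the shell and the picture viewer there is one more tool, called after "Request:" as name(argument=value, ...), one argument or row to a line, values as JSON. step_arm: Moves the arm, as the interface text tells. Shift numbers are shares of 0.05 m and turn numbers shares of 4 degrees, none past 1 either way. Its arguments: {"type":"object","properties":{"targets":{"type":"array"}},"required":["targets"]}

```bash
mkdir -p pics; cat > h.py <<'E'
import numpy as np, cv2
from workcell import readout, get_image, ctrl
def grab(n):
    d=get_image(n); d={k:(np.array(v) if k!='k1' else v) for k,v in d.items()}; return d
def save(d,f): cv2.imwrite('pics/'+f, cv2.cvtColor(d['pixels'].astype(np.uint8),cv2.COLOR_RGB2BGR))
def ray(d,uv):
    K=d['intrinsics']; p=np.array([(uv[0]-K[0,2])/K[0,0],(uv[1]-K[1,2])/K[1,1]]); q=p.copy()
    for _ in range(20): q=p/(1+d['k1']*(q@q))
    T=d['extrinsics']; R=T[:3,:3]; c=-R.T@T[:3,3]; return c, R.T@np.array([q[0],q[1],1.])
def onplane(d,uv,z):
    c,v=ray(d,uv); return c+v*(z-c[2])/v[2]
def proj(d,P):
    T=d['extrinsics']; q=T[:3,:3]@np.array(P,float)+T[:3,3]; q=q[:2]/q[2]; q=q*(1+d['k1']*(q@q)); K=d['intrinsics']
    return np.array([K[0,0]*q[0]+K[0,2],K[1,1]*q[1]+K[1,2]])
E
python3 - <<'E'
from h import *
for n in ['top','scene','wrist']:
    d=grab(n); save(d,n+'0.png'); T=d['extrinsics']; print(n,-T[:3,:3].T@T[:3,3],T[2,:3],d['intrinsics'][0,0],d['k1'])
o=readout.get_obs(); print(o)
a=cv2.imread('pics/top0.png');b=cv2.imread('pics/scene0.png')
E
```

```text
top [ 369.8217415  -346.64129308  902.43647229] [ 0.10699112  0.02482958 -0.99394989] 360.8993402008887 -0.015831512485853214
scene [-66.19242857  57.7589356  638.91090557] [ 0.60556212 -0.43315853 -0.66758386] 476.92154228345765 -0.02862032672097359
wrist [190.0101216  600.34942886 384.12061992] [ 0.24258015 -0.11062248 -0.96380368] 275.3348885362371 0.012082888451914906
{'t': 0.15, 'qpos': array([ 1.12799193e+00,  4.23684985e-01,  1.63046758e+00, -4.72598137e-05,
        1.08859781e+00, -1.89956652e-02]), 'qvel': array([-0.00096798, -0.00218753, -0.00277935, -0.00034362, -0.00346004,
        0.00106749]), 'joint_torque': array([-3.85786343e-04, -5.44984066e+01, -2.73923635e+01,  6.43964158e-02,
        2.04848527e-02, -1.29382302e-04]), 'ee_pos': array([256.91523729, 569.53452494, 404.08627456]), 'orientation': array([-6.60665251e-01, -3.07110957e+00,  1.78519554e-03]), 'ft_force': array([-0.55432983,  0.4677955 ,  0.20011877]), 'moment': array([-0.0065507 ,  0.01409517,  0.02700883]), 'grasp_force': 0.0, 'width': 88.05022591364089}
```

View pics/top0.png

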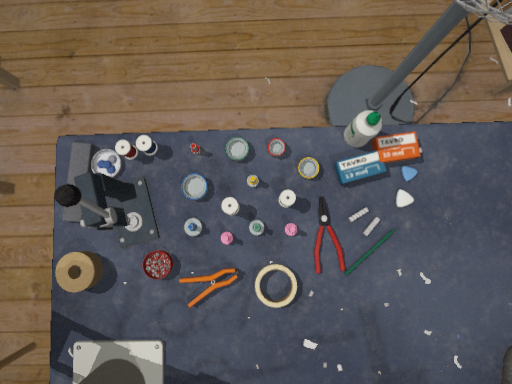

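View pics/scene0.png

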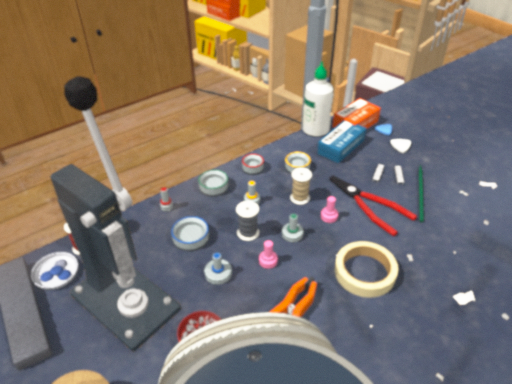

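Top view candidates:
- **Punches:** red (195,149), yellow (253,181), green (257,228) and blue (193,227). The pink look-alikes are at (227,238) and (291,230), and the truly yellow one at (253,181) fits punch_yellow.
- **Cups:** red (277,148), yellow (309,168), green (237,149) and blue (195,187).
- **Spools:** grey (230,206) and beige (287,198).

Next I'll measure these and confirm them in one crop.

```bash
cat > m.py <<'E'
from h import *
d=grab('top'); im=d['pixels'].astype(np.uint8)
hsv=cv2.cvtColor(im,cv2.COLOR_RGB2HSV)
seeds=dict(pr=(195,149,48,7),py=(253,181,48,7),pg=(257,228,48,9),pb=(193,227,48,10),cr=(277,148,23,12),cy=(309,168,23,13),cg=(237,149,23,14),cb=(195,187,23,16),sg=(230,206,62,11),sb=(287,198,62,11),k1=(227,238,48,8),k2=(291,230,48,8))
for k,(u,v,z,r) in seeds.items():
    m=np.zeros(im.shape[:2],np.uint8); cv2.circle(m,(u,v),r,255,-1)
    fg=((hsv[...,2]>115)|((hsv[...,1]>110)&(hsv[...,2]>90)))&(m>0)
    if k[0]=='c':
        c=cv2.findContours(fg.astype(np.uint8),cv2.RETR_EXTERNAL,cv2.CHAIN_APPROX_NONE)[0]
        (cu,cv_),rad=cv2.minEnclosingCircle(cv2.convexHull(np.vstack(c)))
    else:
        ys,xs=np.nonzero(fg); cu,cv_=xs.mean(),ys.mean(); rad=np.sqrt(len(xs)/np.pi)
    print(k,round(cu,1),round(cv_,1),round(rad,1),onplane(d,(cu,cv_),z).round(0))
cv2.imwrite('pics/crop_top.png',cv2.resize(cv2.cvtColor(im[130:256,175:335],cv2.COLOR_RGB2BGR),None,fx=4.7,fy=4.7,interpolation=cv2.INTER_CUBIC))
E
python3 m.py
```

```text
pr 194.0 147.6 4.4 [ 571. -199.   48.]
py 252.1 180.4 5.9 [ 487. -337.   48.]
pg 256.0 227.1 7.5 [ 376. -343.   48.]
pb 192.3 226.5 8.8 [ 381. -193.   48.]
cr 276.1 146.5 9.1 [ 573. -399.   23.]
cy 308.2 167.4 10.8 [ 518. -476.   23.]
cg 236.6 147.6 11.5 [ 573. -301.   23.]
cb 193.5 186.0 13.6 [ 480. -192.   23.]
sg 229.6 205.5 9.0 [ 427. -283.   62.]
sb 286.6 198.0 8.9 [ 441. -417.   62.]
k1 226.2 237.6 6.5 [ 353. -272.   48.]
k2 290.5 229.0 6.5 [ 369. -424.   48.]
```

View pics/crop_top.png

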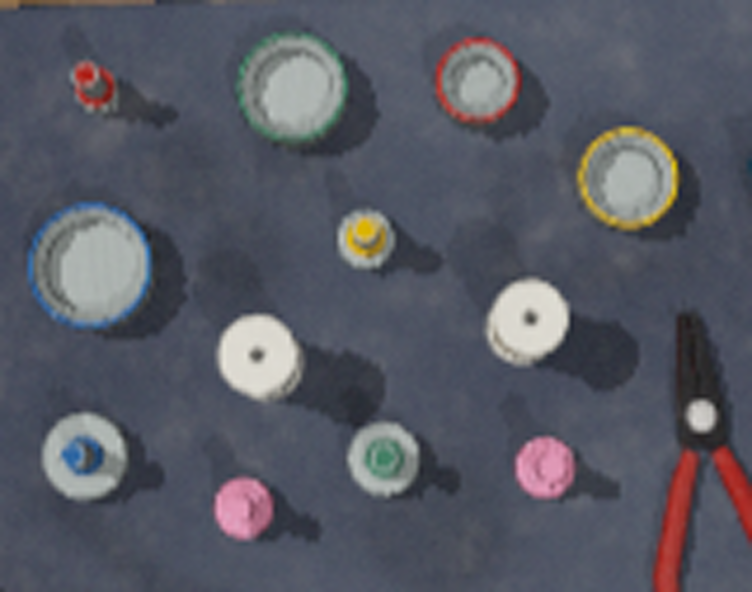

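View pics/wrist0.png

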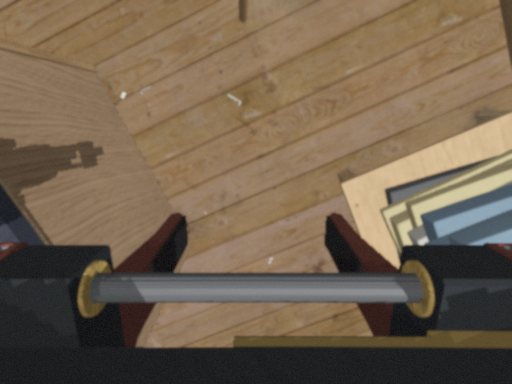

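The crop confirms the four coloured punches, with the red dot at crop (86,76), yellow (365,228), green (383,457) and blue (82,456). The pink ones at (244,508) and (545,466) get left alone. The wrist picture shows only floor so far. Before crossing I'll check how high the press stands.

```bash
cat > tri.py <<'E'
from h import *
a=grab('top');b=grab('scene')
def tri(u,v):
    c1,v1=ray(a,u);c2,v2=ray(b,v)
    A=np.c_[v1,-v2]; s=np.linalg.lstsq(A,c2-c1,rcond=None)[0]
    p,q=c1+v1*s[0],c2+v2*s[1]; return ((p+q)/2).round(0),np.linalg.norm(p-q).round(0)
print('knob',tri((67,195),(80,93)))
print('pivot',tri((112,218),(121,200)))
print('press anvil',tri((132,221),(132,302)))
for k,p,q in [('pr',(193.3,146.2),(165,189)),('py',(252.7,178.5),(252,183)),('pg',(256.5,227.2),(293,217)),('pb',(192.4,227.0),(216,257))]:
    print(k,tri(p,q),onplane(a,p,48).round(1),onplane(b,q,48).round(1))
print('bottle',tri((373,117),(320,72)))
E
python3 tri.py
```

```text
knob (array([429., -60., 367.]), np.float64(0.0))
pivot (array([400., -68., 220.]), np.float64(4.0))
press anvil (array([398., -40.,  22.]), np.float64(2.0))
pr (array([ 575., -197.,   46.]), np.float64(1.0)) [ 574.6 -196.8   48. ] [ 572.  -196.3   48. ]
py (array([ 492., -339.,   44.]), np.float64(0.0)) [ 491.3 -338.7   48. ] [ 488.  -336.4   48. ]
pg (array([ 376., -344.,   43.]), np.float64(1.0)) [ 375.3 -344.5   48. ] [ 371.9 -340.4   48. ]
pb (array([ 381., -189.,   39.]), np.float64(5.0)) [ 379.6 -192.8   48. ] [ 376.2 -183.2   48. ]
bottle (array([ 602., -601.,  145.]), np.float64(1.0))
```

Request:
step_arm(
  targets=[
    [[0,0,1,0,0,0,0.5],[0,0,1,0,0,0,0.5],[0,0,1,0,0,-1,0.5],[0,0,1,0,0,-1,0.5],[0,-0.5,1,0,0,-1,0.5]],
  ],
)

```text
t: 0.92
ee_pos: [256.8, 545.0, 655.9]
orientation: [-0.98, -2.985, 0.0]
ft_force: [1.2, -0.7, 0.0]
width: 44.6
grasp_force: 0.0
```

Request:
step_arm(
  targets=[
    [[0.3,-1,0,0,0,-1,0.5],[0.3,-1,0,0,0,-1,0.5],[0.3,-1,0,0,0,-1,0.5],[0.3,-1,0,0,0,-1,0.5],[0.3,-1,0,0,0,-1,0.5]],
  ],
)

```text
t: 1.55
ee_pos: [332.0, 293.0, 654.7]
orientation: [1.484, 2.769, 0.001]
ft_force: [-0.8, 1.0, 0.0]
width: 44.1
grasp_force: 0.0
```

Request:
step_arm(
  targets=[
    [[0.3,-1,0,0,0,-1,0.5],[0.3,-1,0,0,0,-1,0.5],[0.3,-1,0,0,0,-1,0.5],[0.3,-1,0,0,0,-1,0.5],[0.3,-1,0,0,0,-1,0.5]],
  ],
)

```text
t: 2.17
ee_pos: [406.9, 43.0, 654.9]
orientation: [1.943, 2.468, 0.001]
ft_force: [2.0, 0.3, 0.1]
width: 44.2
grasp_force: 0.0
```

Request:
step_arm(
  targets=[
    [[0.2,-1,0,0,0,-1,0.5],[0.2,-1,0,0,0,-1,0.5],[0.2,-1,0,0,0,-1,0.5],[0.2,-1,0,0,0,-0.43,0.5],[0.2,-1,-0.5,0,0,0,0.5]],
  ],
)

```text
t: 2.8
ee_pos: [457.1, -207.1, 631.2]
orientation: [2.219, 2.218, 0.002]
ft_force: [0.7, 0.5, -0.0]
width: 43.8
grasp_force: 0.0
```

Request:
step_arm(
  targets=[
    [[0.2,-1,-1,0,0,0,0.5],[0.2,0,-1,0,0,0,0.5],[0,0,-1,0,0,0,0.5],[0,0,-1,0,0,0,0.5],[0,0,-0.8,0,0,0,0.5]],
  ],
)

```text
t: 3.42
ee_pos: [475.3, -248.9, 393.9]
orientation: [-2.221, -2.22, 0.001]
ft_force: [0.4, 0.3, 0.6]
width: 44.1
grasp_force: 0.0
```

```bash
python3 - <<'E'
from h import *
d=grab('wrist'); save(d,'w1.png'); o=readout.get_obs(); print(o['ee_pos'],o['orientation'],o['qpos'])
for k,p in dict(pr=(574,-197,48),py=(491,-338,48),pg=(375,-344,48),pb=(380,-192,48),cr=(573,-399,23),cy=(518,-476,23),cg=(573,-301,23),cb=(480,-192,23)).items(): print(k,proj(d,p).round(0))
E
```

```text
[ 473.94347401 -248.12118033  389.3631179 ] [-2.21577637 -2.2154979   0.00375009] [-5.04530330e-01  3.12903180e-01  1.83952726e+00 -2.92572123e-05
  9.97710455e-01 -5.04388676e-01]
pr [341. 130.]
py [268. 241.]
pg [179. 246.]
pb [174. 126.]
cr [324. 272.]
cy [285. 317.]
cg [329. 208.]
cb [260. 125.]
```

View pics/w1.png

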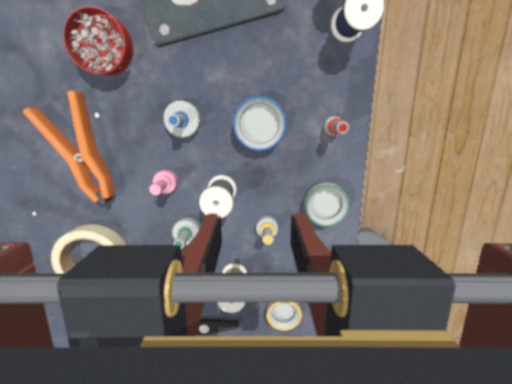

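The wrist view shows the blue punch dot at (178,120), blue cup at (260,124), red punch at (341,127), green cup at (327,205), yellow punch at (267,237) and green punch at (184,238). All of them match the predictions. I'll take the blue set first.

Request:
step_arm(
  targets=[
    [[-0.6,0.4,-0.6,0,0,0,0.5],[-0.6,0.4,-0.6,0,0,0,0.5],[-0.6,0.3,-0.6,0,0,0,0.5],[0,0,0,0,0,0,0.5],[0,0,0,0,0,0,0.5]],
  ],
)

```text
t: 4.1
ee_pos: [387.1, -194.8, 307.1]
orientation: [2.22, 2.219, 0.001]
ft_force: [0.0, -0.8, 0.2]
width: 43.8
grasp_force: 0.0
```

```bash
cat > w.py <<'E'
from h import *
import sys
# usage: w.py name color x y z kind ; finds colour blob near predicted pixel
HUE=dict(r=[(0,8),(172,180)],y=[(18,32)],g=[(60,90)],b=[(100,118)])
def find(d,c,P,kind,win):
    im=d['pixels'].astype(np.uint8); hsv=cv2.cvtColor(im,cv2.COLOR_RGB2HSV); h,s,v=[hsv[...,i].astype(int) for i in range(3)]
    m=np.zeros(h.shape,bool)
    for a,b in HUE[c]: m|=(h>=a)&(h<=b)
    m&=(s>(110 if c!='g' else 70))&(v>70)
    u0=proj(d,P); w=np.zeros(h.shape,np.uint8); cv2.circle(w,tuple(int(round(t)) for t in u0),win,255,-1)
    m=(m&(w>0)).astype(np.uint8)
    return m,u0
if __name__=='__main__':
    tag=sys.argv[1]; d=grab('wrist'); o=readout.get_obs(); print('tcp',o['ee_pos'].round(1),o['orientation'].round(3))
    outs=[]
    for a in sys.argv[2:]:
        c,kind,x,y=a.split(','); z=48 if kind=='p' else 23
        P=(float(x),float(y),z); win=int({'p':30,'c':75}[kind])
        m,u0=find(d,c,P,kind,win)
        if kind=='c':
            n,l,st,_=cv2.connectedComponentsWithStats(m); pts=np.argwhere(np.isin(l,[i for i in range(1,n) if st[i,4]>8]))[:,::-1].astype(np.float32)
            # ring: map pixels onto rim plane and fit an ellipse-free circle by least squares
            W=np.array([onplane(d,p,z)[:2] for p in pts]); A=np.c_[2*W,np.ones(len(W))]; ctr=W.mean(0); Wc=W-ctr
            for _ in range(6):
                s=np.linalg.lstsq(np.c_[2*Wc,np.ones(len(Wc))],(Wc**2).sum(1),rcond=None)[0]; R=np.sqrt(s[2]+s[:2]@s[:2]); e=abs(np.hypot(*(Wc-s[:2]).T)-R); Wc=Wc[e<max(3,1.5*e.std())]
            print(c,'cup',(s[:2]+ctr).round(1),'R',R.round(1),'n',len(Wc),'px',proj(d,[*(s[:2]+ctr),z]).round(0))
        else:
            # lit dot: brightest/most saturated top disc = the blob part farthest from the head; report components
            n,l,st,ce=cv2.connectedComponentsWithStats(m)
            for i in range(1,n):
                if st[i,4]>6: print(c,'punch comp',st[i].tolist(),ce[i].round(1),onplane(d,ce[i],z).round(1))
        u=np.round(u0).astype(int); outs.append(u)
    save(d,tag+'.png')
    u=np.mean(outs,0).astype(int); b=cv2.imread('pics/'+tag+'.png'); y0=max(0,min(234,u[1]-75)); x0=max(0,min(312,u[0]-100))
    cv2.imwrite('pics/'+tag+'c.png',cv2.resize(b[y0:y0+150,x0:x0+200],None,fx=4,fy=4,interpolation=cv2.INTER_CUBIC)); print('crop origin',x0,y0)
E
python3 w.py b1 b,p,380,-191 b,c,480,-191
```

```text
tcp [ 387.4 -194.9  307.3] [2.219e+00 2.219e+00 2.000e-03]
b punch comp [239, 168, 18, 12, 58] [247.8 172. ] [ 380.3 -173.7   48. ]
b punch comp [243, 180, 9, 9, 66] [246.8 184.4] [ 379.3 -185.1   48. ]
b cup [ 478.5 -190.5] R 31.9 n 303 px [348. 183.]
crop origin 198 112
```

View pics/b1.png

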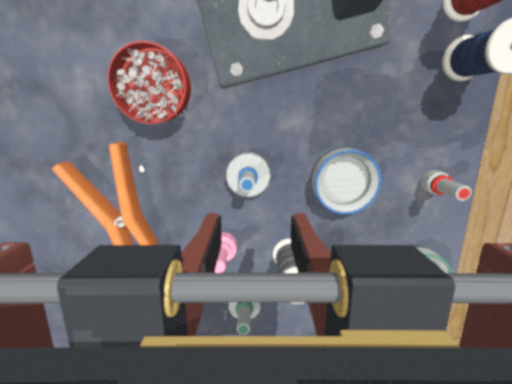

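The view shows the blue punch dot at (247,184) with its head around (248,175), and the blue cup ring at (348,183). The dot gives y ≈ -185, a few mm from the top-camera estimate, so I'll take a closer look on the way down.

Request:
step_arm(
  targets=[
    [[-0.16,0.18,-0.4,0,0,0,0.5],[0,0,-0.4,0,0,0,0.5],[0,0,-0.3,0,0,0,0.5],[0,0,0,0,0,0,0.5],[0,0,0,0,0,0,0.5]],
  ],
)

```text
t: 4.78
ee_pos: [378.7, -185.6, 251.7]
orientation: [2.22, 2.22, 0.001]
ft_force: [-0.1, -0.2, -0.1]
width: 43.7
grasp_force: 0.0
```

```bash
python3 w.py b2 b,p,380,-186; python3 - <<'E'
import cv2; b=cv2.imread('pics/b2.png')[110:260,160:360]; cv2.imwrite('pics/b2c.png',cv2.resize(b,None,fx=4,fy=4))
E
```

```text
tcp [ 378.5 -185.5  251.8] [2.22e+00 2.22e+00 1.00e-03]
b punch comp [246, 192, 22, 17, 119] [255.9 198.1] [ 378.7 -170.9   48. ]
b punch comp [251, 212, 12, 11, 113] [256.5 217. ] [ 379.1 -185.1   48. ]
crop origin 158 143
```

View pics/b2c.png

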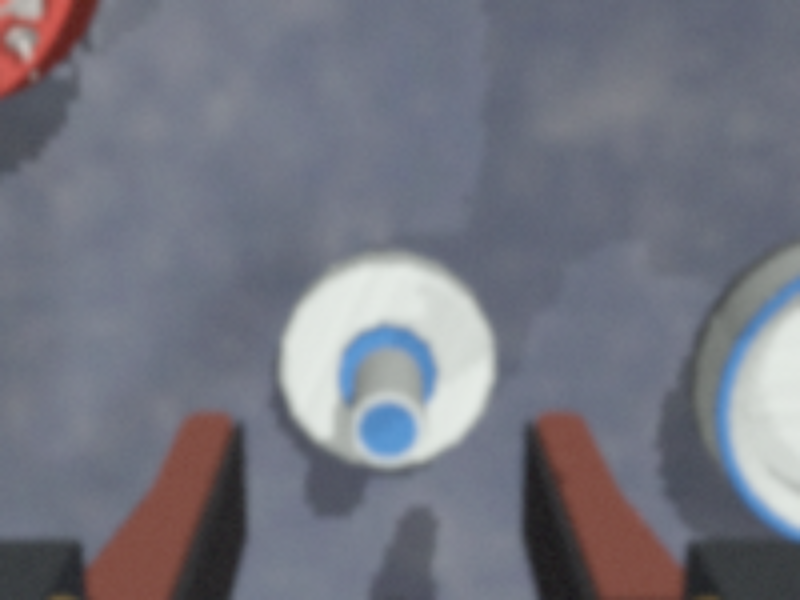

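Aligned: the dot is at crop (387,430), midway between the fingers. I'll descend and grip.

Request:
step_arm(
  targets=[
    [[0,0,-0.5,0,0,0,0.5],[0,0,-0.43,0,0,0,0.5],[0,0,0,0,0,0,0.5],[0,0,0,0,0,0,0],[0,0,0,0,0,0,0]],
  ],
)

```text
t: 5.45
ee_pos: [378.1, -185.3, 205.3]
orientation: [2.22, 2.22, 0.001]
ft_force: [0.4, -0.7, -0.9]
width: 27.7
grasp_force: 0.0
```

Request:
step_arm(
  targets=[
    [[0,0,0,0,0,0,0],[0,0,0,0,0,0,0],[0,0,0.4,0,0,0,0],[0,0,0.6,0,0,0,0],[0,0,0,0,0,0,0]],
  ],
)

```text
t: 6.08
ee_pos: [378.2, -185.3, 255.8]
orientation: [2.219, 2.219, 0.002]
ft_force: [-0.1, 0.5, -0.1]
width: 13.1
grasp_force: 30.0
```

Held at width 13.1. Now over to the blue cup, about +100 in x and -5.4 in y.

Request:
step_arm(
  targets=[
    [[0.6,0,0,0,0,0,0],[0.8,-0.1,0,0,0,0,0],[0.6,0,0,0,0,0,0],[0,0,0,0,0,0,0],[0,0,0,0,0,0,0]],
  ],
)

```text
t: 6.7
ee_pos: [476.6, -189.6, 253.3]
orientation: [-2.219, -2.22, 0.002]
ft_force: [-0.7, 0.2, -1.6]
width: 13.4
grasp_force: 30.0
```

```bash
cat > c.py <<'E'
from w import *
# over-cup check: c.py colour x y tag ; rim circle and the held punch's dot (at its own height)
c,x,y,tag=sys.argv[1],float(sys.argv[2]),float(sys.argv[3]),sys.argv[4]
d=grab('wrist'); o=readout.get_obs(); p=o['ee_pos']; print('tcp',p.round(1),'w',round(o['width'],1)); save(d,tag+'.png')
zt=p[2]-163+48-float(sys.argv[5]) if len(sys.argv)>5 else p[2]-163+48-41
m,u0=find(d,c,(p[0],p[1],zt),'p',12); n,l,st,ce=cv2.connectedComponentsWithStats(m)
for i in range(1,n):
    if st[i,4]>20: print('dot',st[i].tolist(),onplane(d,ce[i],zt).round(1))
m,u0=find(d,c,(x,y,23),'c',90)
dd,_=find(d,c,(p[0],p[1],zt-15),'p',22); m[dd>0]=0
pts=np.argwhere(m)[:,::-1]; W=np.array([onplane(d,q,23)[:2] for q in pts]); ctr=np.array([x,y]); Wc=W-ctr
R0=dict(r=22,y=25.5,g=29,b=32.3)[c]; Wc=Wc[abs(np.hypot(*Wc.T)-R0)<9]
for _ in range(8):
    s=np.linalg.lstsq(np.c_[2*Wc,np.ones(len(Wc))],(Wc**2).sum(1),rcond=None)[0]; R=np.sqrt(s[2]+s[:2]@s[:2]); e=abs(np.hypot(*(Wc-s[:2]).T)-R); Wc=Wc[e<max(2,2*e.std())]
print('cup',(s[:2]+ctr).round(1),'R',R.round(1),'n',len(Wc))
b=cv2.imread('pics/'+tag+'.png')[100:250,156:356]; cv2.imwrite('pics/'+tag+'c.png',cv2.resize(b,None,fx=4,fy=4,interpolation=cv2.INTER_CUBIC))
E
python3 c.py b 478.5 -190.5 b3
```

```text
tcp [ 476.4 -189.7  253.5] w 13.5
dot [247, 242, 18, 16, 219] [ 475.6 -188.8   97.5]
cup [ 478.5 -190.4] R 31.7 n 338
```

View pics/b3c.png

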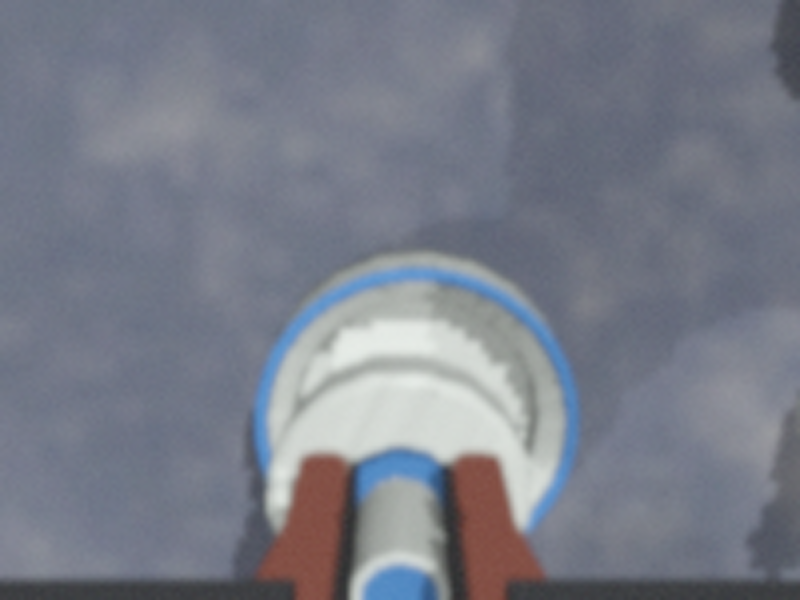

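The held punch hangs over the blue cup. Its dot is at crop (400,585) and the cup ring is centred about 2 mm further in +x and 1 mm in -y. I'll correct that and lower it.

Request:
step_arm(
  targets=[
    [[0.05,-0.02,-0.15,0,0,0,0],[0,0,-0.25,0,0,0,0],[0,0,-0.2,0,0,0,0],[0,0,-0.1,0,0,0,0],[0,0,0,0,0,0,0]],
  ],
)

```text
t: 7.38
ee_pos: [480.0, -191.0, 218.8]
orientation: [-2.221, -2.221, 0.001]
ft_force: [-0.3, 0.4, -1.9]
width: 13.6
grasp_force: 30.0
```

Request:
step_arm(
  targets=[
    [[-0.02,0,-0.04,0,0,0,0],[0,0,-0.04,0,0,0,0],[0,0,-0.02,0,0,0,0],[0,0,0,0,0,0,0],[0,0,0,0,0,0,0]],
  ],
)

```text
t: 8.0
ee_pos: [479.3, -191.1, 214.5]
orientation: [2.221, 2.221, 0.0]
ft_force: [-0.3, 0.4, -0.9]
width: 13.3
grasp_force: 30.0
```

Request:
step_arm(
  targets=[
    [[0,0,-0.03,0,0,0,0],[0,0,0,0,0,0,0],[0,0,0,0,0,0,0.5],[0,0,0,0,0,0,0.5],[0,0,0,0,0,0,0.5]],
  ],
)

```text
t: 8.62
ee_pos: [479.2, -191.1, 212.9]
orientation: [-2.221, -2.221, 0.0]
ft_force: [0.4, 1.0, 0.6]
width: 39.6
grasp_force: 0.0
```

Request:
step_arm(
  targets=[
    [[0,0,0,0,0,0,0.5],[0,0,0.4,0,0,0,0.5],[0,0,1,0,0,0,0.5],[0,0,0.6,0,0,0,0.5],[0,0,0,0,0,0,0.5]],
  ],
)

```text
t: 9.25
ee_pos: [480.0, -191.3, 315.1]
orientation: [2.218, 2.218, 0.003]
ft_force: [-0.5, -0.4, -0.3]
width: 43.9
grasp_force: 0.0
```

```bash
python3 w.py b4 b,p,479,-190 b,c,478.5,-190.5 r,p,573,-197 y,p,490,-337
```

```text
tcp [ 479.4 -191.1  313.6] [2.22e+00 2.22e+00 1.00e-03]
b punch comp [245, 177, 18, 11, 57] [253.3 180.8] [ 478.5 -180.5   48. ]
b punch comp [250, 190, 9, 9, 63] [253.8 194.1] [ 478.9 -193.4   48. ]
b punch comp [225, 191, 60, 24, 125] [251.8 206.8] [ 477. -206.   48.]
b cup [ 478.7 -190.5] R 31.9 n 253 px [254. 184.]
r punch comp [336, 177, 19, 18, 95] [342.2 183.7] [ 561.  -183.4   48. ]
r punch comp [352, 190, 9, 9, 68] [356.  194.1] [ 574.9 -193.6   48. ]
y punch comp [256, 303, 2, 4, 7] [256.6 304.3] [ 481.5 -314.8   48. ]
y punch comp [260, 317, 10, 9, 59] [264.4 321.1] [ 489.9 -335.9   48. ]
y punch comp [239, 337, 51, 9, 387] [263.7 341. ] [ 489.4 -362.1   48. ]
crop origin 181 148
```

View pics/b4.png

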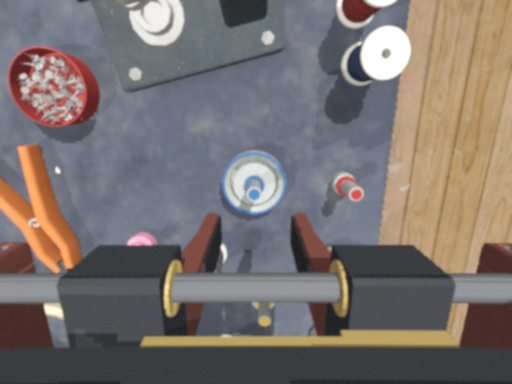

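The blue punch stands home in its cup: dot at (254,194), ring centred at (254,184), which is on axis once the height difference is taken out. Red punch next, with its dot at (356,194) giving (574.9, -193.6).

Request:
step_arm(
  targets=[
    [[0.7,-0.05,0,0,0,0,0.5],[0.8,0,-0.2,0,0,0,0.5],[0.4,0,-0.5,0,0,0,0.5],[0,0,-0.5,0,0,0,0.5],[0,0,0,0,0,0,0.5]],
  ],
)

```text
t: 9.93
ee_pos: [572.9, -193.0, 249.3]
orientation: [-2.217, -2.217, 0.005]
ft_force: [-0.8, 0.6, 0.4]
width: 43.7
grasp_force: 0.0
```

```bash
python3 w.py r2 r,p,574.9,-193.6
```

```text
tcp [ 573.4 -193.2  250.9] [-2.219 -2.219  0.003]
r punch comp [248, 195, 25, 19, 165] [259.7 202. ] [ 573.8 -179.7   48. ]
r punch comp [255, 215, 13, 12, 132] [260.9 220.4] [ 574.8 -193.4   48. ]
crop origin 161 146
```

Request:
step_arm(
  targets=[
    [[0.02,0,-0.5,0,0,0,0.5],[0,0,-0.42,0,0,0,0.5],[0,0,0,0,0,0,0.5],[0,0,0,0,0,0,0],[0,0,0,0,0,0,0]],
  ],
)

```text
t: 10.6
ee_pos: [575.6, -193.7, 207.8]
orientation: [2.221, 2.22, 0.001]
ft_force: [0.5, 0.5, -1.0]
width: 27.2
grasp_force: 0.0
```

Request:
step_arm(
  targets=[
    [[0,0,0,0,0,0,0],[0,0,0,0,0,0,0],[0,0,0,0,0,0,0],[0,0,0.5,0,0,0,0],[0,0,1,0,0,0,0]],
  ],
)

```text
t: 11.22
ee_pos: [574.3, -193.2, 280.6]
orientation: [-2.218, -2.218, 0.003]
ft_force: [0.6, 0.3, -1.1]
width: 13.3
grasp_force: 30.0
```

Request:
step_arm(
  targets=[
    [[0,-0.6,0,0,0,0,0],[0,-1,0,0,0,0,0],[0,-1,0,0,0,0,0],[-0.04,-1,0,0,0,0,0],[0,-0.5,0,0,0,0,0]],
  ],
)

```text
t: 11.85
ee_pos: [572.7, -400.8, 281.6]
orientation: [2.224, 2.219, -0.0]
ft_force: [-0.2, 0.3, -0.6]
width: 13.7
grasp_force: 30.0
```

Request:
step_arm(
  targets=[
    [[0,0,-0.3,0,0,0,0],[0,0,-0.2,0,0,0,0],[0,0,0,0,0,0,0],[0,0,0,0,0,0,0],[0,0,0,0,0,0,0]],
  ],
)

```text
t: 12.48
ee_pos: [573.7, -398.1, 257.4]
orientation: [2.22, 2.222, 0.0]
ft_force: [0.0, -0.6, -0.2]
width: 13.1
grasp_force: 30.0
```

```bash
python3 c.py r 571.5 -398 r3 44
```

```text
tcp [ 573.6 -398.2  257.4] w 13.3
dot [247, 240, 18, 16, 229] [ 573.2 -397.7   98.4]
cup [ 571.3 -397.9] R 22.0 n 317
```

View pics/r3c.png

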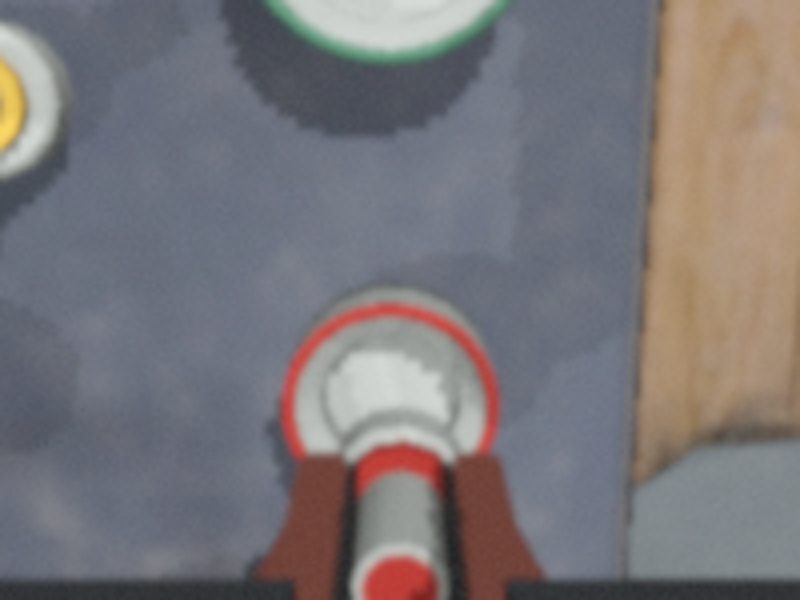

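The red punch hangs over the red cup: dot at crop (398,585), ring centre about 2 mm to the left. Correct and lower.

Request:
step_arm(
  targets=[
    [[-0.04,0,-0.15,0,0,0,0],[0,0,-0.25,0,0,0,0],[0,0,-0.2,0,0,0,0],[0,0,-0.1,0,0,0,0],[0,0,0,0,0,0,0]],
  ],
)

```text
t: 13.15
ee_pos: [571.1, -398.5, 221.1]
orientation: [-2.221, -2.221, 0.0]
ft_force: [-0.1, -0.4, -0.6]
width: 13.2
grasp_force: 30.0
```

Request:
step_arm(
  targets=[
    [[0,0,-0.04,0,0,0,0],[0,0,0,0,0,0,0],[0,0,0,0,0,0,0],[0,0,0,0,0,0,0],[0,0,0,0,0,0,0]],
  ],
)

```text
t: 13.78
ee_pos: [571.3, -398.6, 220.1]
orientation: [2.221, 2.221, 0.0]
ft_force: [0.2, 0.5, -0.7]
width: 13.5
grasp_force: 30.0
```

Request:
step_arm(
  targets=[
    [[0,0,-0.04,0,0,0,0],[0,0,-0.03,0,0,0,0],[0,0,0,0,0,0,0],[0,0,0,0,0,0,0],[0,0,0,0,0,0,0]],
  ],
)

```text
t: 14.4
ee_pos: [571.3, -398.6, 216.4]
orientation: [2.221, 2.221, 0.0]
ft_force: [-0.4, -0.1, -1.9]
width: 13.0
grasp_force: 30.0
```

Request:
step_arm(
  targets=[
    [[0,0,-0.03,0,0,0,0],[0,0,0,0,0,0,0],[0,0,0,0,0,0,0],[0,0,0,0,0,0,0],[0,0,0,0,0,0,0]],
  ],
)

```text
t: 15.02
ee_pos: [571.4, -398.7, 215.5]
orientation: [2.221, 2.221, 0.0]
ft_force: [-1.4, 0.8, 5.1]
width: 13.5
grasp_force: 30.0
```

Contact (5 N up), so it is home. Release and rise.

Request:
step_arm(
  targets=[
    [[0,0,0,0,0,0,0.5],[0,0,0,0,0,0,0.5],[0,0,0,0,0,0,0.5],[0,0,0,0,0,0,0.5],[0,0,0.4,0,0,0,0.5]],
  ],
)

```text
t: 15.65
ee_pos: [570.6, -398.1, 233.9]
orientation: [-2.219, -2.219, 0.001]
ft_force: [0.5, 0.3, 0.3]
width: 43.8
grasp_force: 0.0
```

Request:
step_arm(
  targets=[
    [[0,0,1,0,0,0,0.5],[0,0,0.6,0,0,0,0.5],[0,0,0,0,0,0,0.5],[0,0,0,0,0,0,0.5],[0,0,0,0,0,0,0.5]],
  ],
)

```text
t: 16.27
ee_pos: [570.8, -398.2, 313.5]
orientation: [-2.22, -2.22, 0.001]
ft_force: [-0.0, 0.1, 0.7]
width: 44.2
grasp_force: 0.0
```

```bash
sed -i "s/z=48 if kind=='p' else 23/z={'p':48,'h':56,'c':23}[kind]/; s/{'p':30,'c':75}/{'p':30,'h':14,'c':60}/" w.py; python3 w.py r4 r,h,571,-398 r,c,571.3,-398 y,p,490,-337
```

```text
tcp [ 570.9 -398.3  313.4] [-2.22e+00 -2.22e+00  1.00e-03]
r punch comp [247, 183, 6, 9, 21] [248.7 187.2] [ 563.6 -390.    56. ]
r punch comp [262, 183, 5, 9, 19] [264.6 187.2] [ 577.8 -389.9   56. ]
r punch comp [252, 192, 10, 9, 76] [256.6 196.1] [ 570.6 -398.3   56. ]
r punch comp [244, 199, 27, 7, 49] [256.1 203. ] [ 570.1 -404.9   56. ]
r cup [ 570.4 -437.6] R 45.9 n 193 px [256. 222.]
y punch comp [168, 113, 17, 21, 131] [178.  122.7] [ 502.4 -334.    48. ]
y punch comp [159, 119, 11, 11, 97] [163.8 124.2] [ 490.  -335.3   48. ]
crop origin 126 94
```

The red punch is home, with its dot on axis at (570.6, -398.3). Yellow punch next, at (490, -335.6).

Request:
step_arm(
  targets=[
    [[-0.6,0.45,0,0,0,0,0.5],[-0.7,0.5,-0.2,0,0,0,0.5],[-0.32,0.3,-0.5,0,0,0,0.5],[0,0,-0.5,0,0,0,0.5],[0,0,0,0,0,0,0.5]],
  ],
)

```text
t: 16.95
ee_pos: [489.4, -335.4, 252.7]
orientation: [-2.218, -2.218, 0.001]
ft_force: [-0.6, 0.5, -0.5]
width: 44.1
grasp_force: 0.0
```

```bash
python3 w.py y2 y,p,490,-335.6
```

```text
tcp [ 490.1 -335.9  253.9] [-2.22e+00 -2.22e+00  1.00e-03]
y punch comp [246, 193, 24, 18, 165] [257.6 199.9] [ 489.4 -321.6   48. ]
y punch comp [252, 212, 13, 13, 133] [258.1 218.2] [ 489.8 -335.5   48. ]
crop origin 158 143
```

Aligned. Grip it and take it up.

Request:
step_arm(
  targets=[
    [[0,0,-0.5,0,0,0,0.5],[0,0,-0.45,0,0,0,0.5],[0,0,0,0,0,0,0.5],[0,0,0,0,0,0,0.5],[0,0,0,0,0,0,0]],
  ],
)

```text
t: 17.62
ee_pos: [490.7, -336.4, 208.7]
orientation: [2.22, 2.22, 0.001]
ft_force: [-0.2, -0.6, 0.4]
width: 36.9
grasp_force: 0.0
```

Request:
step_arm(
  targets=[
    [[0,0,0,0,0,0,0],[0,0,0,0,0,0,0],[0,0,0,0,0,0,0],[0,0,0,0,0,0,0],[0,0,0,0,0,0,0]],
  ],
)

```text
t: 18.25
ee_pos: [490.3, -336.1, 207.7]
orientation: [2.221, 2.221, 0.0]
ft_force: [-1.4, 0.6, 5.5]
width: 13.4
grasp_force: 30.0
```

Request:
step_arm(
  targets=[
    [[0,0,0.5,0,0,0,0],[0,0,1,0,0,0,0],[0,-0.6,0,0,0,0,0],[0.2,-0.9,0,0,0,0,0],[0.3,-0.9,0,0,0,0,0]],
  ],
)

```text
t: 18.88
ee_pos: [515.1, -457.0, 282.2]
orientation: [-2.221, -2.221, 0.0]
ft_force: [1.7, -0.5, -1.2]
width: 13.2
grasp_force: 30.0
```

Request:
step_arm(
  targets=[
    [[0.03,-0.4,-0.1,0,0,0,0],[0,0,-0.3,0,0,0,0],[0,0,-0.1,0,0,0,0],[0,0,0,0,0,0,0],[0,0,0,0,0,0,0]],
  ],
)

```text
t: 19.5
ee_pos: [516.9, -475.3, 257.7]
orientation: [-2.221, -2.222, -0.0]
ft_force: [-0.7, 0.2, -0.4]
width: 12.9
grasp_force: 30.0
```

```bash
python3 c.py y 516.5 -475 y3 44.7
```

```text
tcp [ 517.  -475.5  257.9] w 13.5
dot [247, 239, 18, 16, 239] [ 516.4 -474.5   98.2]
cup [ 516.8 -473.8] R 24.7 n 387
```

View pics/y3c.png

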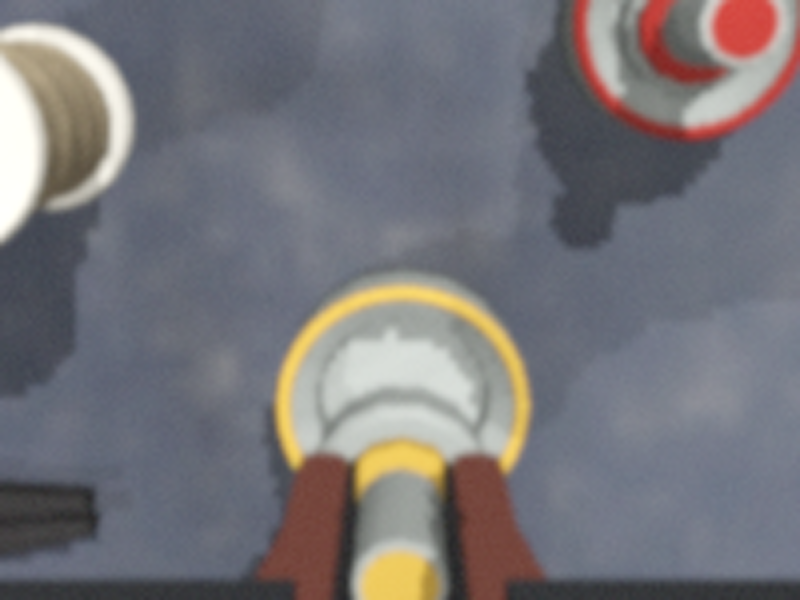

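The yellow punch sits nearly centred over its cup, with the ring centre about 1 mm in +y. In the corner, the red punch stands in its cup. Lower it.

Request:
step_arm(
  targets=[
    [[0,0.02,-0.15,0,0,0,0],[0,0,-0.25,0,0,0,0],[0,0,-0.2,0,0,0,0],[0,0,-0.1,0,0,0,0],[0,0,-0.03,0,0,0,0]],
  ],
)

```text
t: 20.18
ee_pos: [516.6, -475.0, 220.2]
orientation: [-2.221, -2.221, 0.0]
ft_force: [-0.9, -0.6, -1.1]
width: 13.0
grasp_force: 30.0
```

Request:
step_arm(
  targets=[
    [[0,0,-0.03,0,0,0,0],[0,0,-0.02,0,0,0,0],[0,0,0,0,0,0,0],[0,0,0,0,0,0,0],[0,0,0,0,0,0,0]],
  ],
)

```text
t: 20.8
ee_pos: [516.8, -475.1, 218.6]
orientation: [2.221, 2.221, -0.0]
ft_force: [-0.4, -0.1, -1.1]
width: 13.0
grasp_force: 30.0
```

Request:
step_arm(
  targets=[
    [[0,0,-0.03,0,0,0,0],[0,0,-0.02,0,0,0,0],[0,0,0,0,0,0,0],[0,0,0,0,0,0,0],[0,0,0,0,0,0,0]],
  ],
)

```text
t: 21.42
ee_pos: [516.7, -475.0, 215.9]
orientation: [-2.221, -2.221, -0.0]
ft_force: [-0.4, 0.3, -0.6]
width: 13.0
grasp_force: 30.0
```

Request:
step_arm(
  targets=[
    [[0,0,-0.02,0,0,0,0],[0,0,0,0,0,0,0],[0,0,0,0,0,0,0],[0,0,0,0,0,0,0],[0,0,0,0,0,0,0]],
  ],
)

```text
t: 22.05
ee_pos: [516.8, -475.1, 215.7]
orientation: [2.221, 2.221, -0.0]
ft_force: [-1.5, 1.6, 5.9]
width: 13.2
grasp_force: 30.0
```

Contact at 6 N, so it is home. Release, rise and check, and locate the green punch.

Request:
step_arm(
  targets=[
    [[0,0,0,0,0,0,0.5],[0,0,0,0,0,0,0.5],[0,0,0,0,0,0,0.5],[0,0,0,0,0,0,0.5],[0,0,0.4,0,0,0,0.5]],
  ],
)

```text
t: 22.68
ee_pos: [516.2, -474.5, 233.9]
orientation: [-2.219, -2.219, 0.0]
ft_force: [-0.9, 0.7, 0.3]
width: 44.0
grasp_force: 0.0
```

Request:
step_arm(
  targets=[
    [[0,0,1,0,0,0,0.5],[0,0,0.6,0,0,0,0.5],[0,0,0,0,0,0,0.5],[0,0,0,0,0,0,0.5],[0,0,0,0,0,0,0.5]],
  ],
)

```text
t: 23.3
ee_pos: [516.3, -474.7, 313.5]
orientation: [-2.22, -2.22, 0.0]
ft_force: [0.0, -1.3, 0.3]
width: 44.1
grasp_force: 0.0
```

```bash
python3 w.py y4 y,h,516.8,-474 y,c,516.8,-474 g,p,374,-341
```

```text
tcp [ 516.4 -474.7  313.4] [-2.22 -2.22  0.  ]
y punch comp [247, 182, 7, 9, 26] [249.3 185.9] [ 509.7 -465.1   56. ]
y punch comp [261, 182, 6, 9, 22] [264.  185.8] [ 522.8 -465.    56. ]
y punch comp [252, 191, 10, 10, 79] [256.5 195.8] [ 516.2 -474.4   56. ]
y punch comp [249, 206, 14, 4, 18] [255.2 207.7] [ 514.9 -485.7   56. ]
y cup [ 516.8 -474. ] R 24.9 n 373 px [257. 186.]
g punch comp [73, 28, 11, 13, 112] [78.1 33.8] [ 373.9 -341.6   48. ]
g punch comp [97, 32, 11, 12, 33] [103.8  36.3] [ 394.  -343.3   48. ]
g punch comp [93, 50, 10, 4, 18] [97.4 51.8] [ 387.1 -354.5   48. ]
crop origin 97 63
```

Yellow is home, within 1 mm. Green punch next, at about (374, -341.6).

Request:
step_arm(
  targets=[
    [[-0.7,0.65,0,0,0,0,0.5],[-0.9,0.85,0,0,0,0,0.5],[-0.9,0.85,0,0,0,0,0.5],[-0.35,0.31,-0.4,0,0,0,0.5],[0,0,-0.4,0,0,0,0.5]],
  ],
)

```text
t: 23.98
ee_pos: [372.6, -340.6, 274.1]
orientation: [-2.22, -2.22, 0.0]
ft_force: [-0.1, -0.7, 0.9]
width: 43.8
grasp_force: 0.0
```

Request:
step_arm(
  targets=[
    [[0,0,-0.4,0,0,0,0.5],[0,0,0,0,0,0,0.5],[0,0,0,0,0,0,0.5],[0,0,0,0,0,0,0.5],[0,0,0,0,0,0,0.5]],
  ],
)

```text
t: 24.6
ee_pos: [374.4, -342.2, 255.5]
orientation: [2.221, 2.221, 0.0]
ft_force: [-0.2, -0.6, -0.2]
width: 44.2
grasp_force: 0.0
```

```bash
python3 w.py g2 g,p,374,-341.6; python3 - <<'E'
import cv2; b=cv2.imread('pics/g2.png')[110:260,160:360]; cv2.imwrite('pics/g2c.png',cv2.resize(b,None,fx=4,fy=4))
E
```

```text
tcp [ 374.4 -342.2  255.4] [ 2.221  2.221 -0.   ]
g punch comp [245, 191, 22, 16, 110] [255.2 196.8] [ 373.7 -327.8   48. ]
g punch comp [250, 210, 12, 12, 110] [255.4 215.3] [ 373.8 -341.8   48. ]
crop origin 156 140
```

View pics/g2c.png

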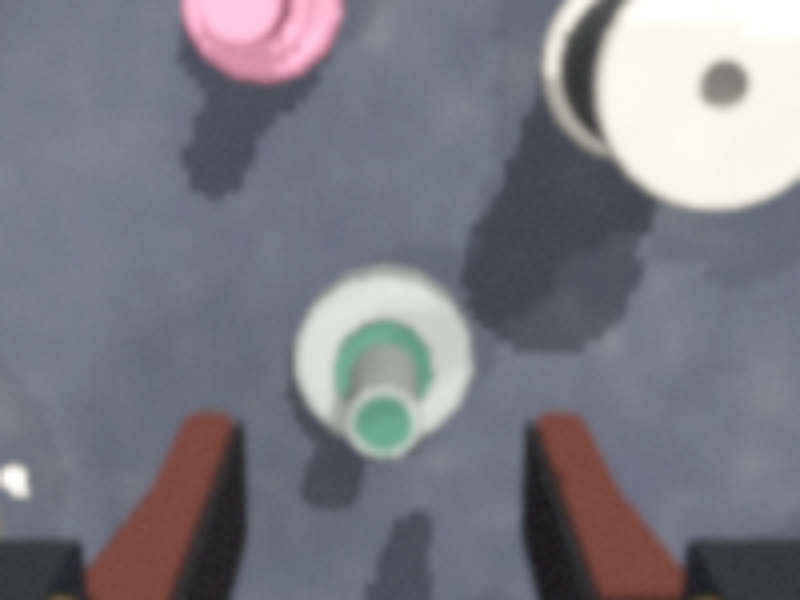

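The green dot at crop (383,422) sits centred between the fingers, with the pink look-alike and the grey spool well clear. Descend and grip.

Request:
step_arm(
  targets=[
    [[0,0,-0.5,0,0,0,0.5],[0,0,-0.47,0,0,0,0.5],[0,0,0,0,0,0,0.5],[0,0,0,0,0,0,0.5],[0,0,0,0,0,0,0]],
  ],
)

```text
t: 25.28
ee_pos: [374.5, -342.3, 207.4]
orientation: [2.22, 2.22, 0.0]
ft_force: [-0.1, -0.5, -0.2]
width: 37.0
grasp_force: 0.0
```

Request:
step_arm(
  targets=[
    [[0,0,0,0,0,0,0],[0,0,0,0,0,0,0],[0,0,0,0,0,0,0],[0,0,0,0,0,0,0],[0,0,0,0,0,0,0]],
  ],
)

```text
t: 25.9
ee_pos: [374.4, -342.1, 206.7]
orientation: [2.221, 2.221, 0.0]
ft_force: [0.4, -0.6, 5.0]
width: 13.1
grasp_force: 30.0
```

Request:
step_arm(
  targets=[
    [[0,0,0.5,0,0,0,0],[0,0,1,0,0,0,0],[0.6,0,0.3,0,0,0,0],[0.9,0.2,0,0,0,0,0],[1,0.25,0,0,0,0,0]],
  ],
)

```text
t: 26.52
ee_pos: [500.0, -319.4, 296.5]
orientation: [-2.223, -2.22, 0.0]
ft_force: [1.8, -0.7, -0.7]
width: 13.4
grasp_force: 30.0
```

Request:
step_arm(
  targets=[
    [[0.9,0.25,0,0,0,0,0],[0.54,0.15,-0.1,0,0,0,0],[0,0,-0.4,0,0,0,0],[0,0,-0.3,0,0,0,0],[0,0,0,0,0,0,0]],
  ],
)

```text
t: 27.15
ee_pos: [569.3, -299.6, 254.1]
orientation: [-2.219, -2.217, 0.002]
ft_force: [0.6, -0.5, -1.5]
width: 13.4
grasp_force: 30.0
```

Request:
step_arm(
  targets=[
    [[0,0,0,0,0,0,0],[0,0,0,0,0,0,0],[0,0,0,0,0,0,0],[0,0,0,0,0,0,0],[0,0,0,0,0,0,0]],
  ],
)

```text
t: 27.78
ee_pos: [571.3, -299.5, 256.6]
orientation: [2.221, 2.221, 0.0]
ft_force: [0.3, 0.7, -1.3]
width: 13.2
grasp_force: 30.0
```

```bash
python3 c.py g 571.5 -299.5 g3 43.7
```

```text
tcp [ 571.3 -299.5  256.5] w 13.5
dot [247, 241, 18, 15, 207] [ 570.7 -299.4   97.8]
cup [ 570.9 -298.5] R 28.2 n 272
```

View pics/g3c.png

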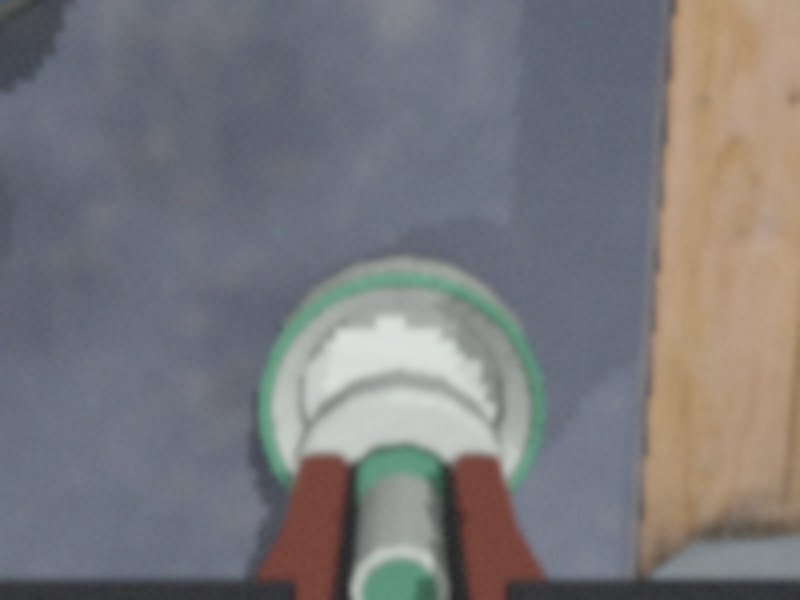

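The green punch is centred over its cup to within 1 mm. Lower it towards TCP z ≈ 214.7.

Request:
step_arm(
  targets=[
    [[0,0.01,-0.15,0,0,0,0],[0,0,-0.25,0,0,0,0],[0,0,-0.2,0,0,0,0],[0,0,-0.1,0,0,0,0],[0,0,-0.03,0,0,0,0]],
  ],
)

```text
t: 28.45
ee_pos: [571.1, -299.0, 219.3]
orientation: [-2.221, -2.221, 0.0]
ft_force: [0.1, 0.1, -0.8]
width: 13.2
grasp_force: 30.0
```

Request:
step_arm(
  targets=[
    [[0,0,-0.03,0,0,0,0],[0,0,-0.02,0,0,0,0],[0,0,0,0,0,0,0],[0,0,0,0,0,0,0],[0,0,0,0,0,0,0]],
  ],
)

```text
t: 29.08
ee_pos: [571.3, -299.1, 217.6]
orientation: [2.221, 2.221, 0.0]
ft_force: [-0.2, -0.4, -0.8]
width: 13.4
grasp_force: 30.0
```

Request:
step_arm(
  targets=[
    [[0,0,-0.03,0,0,0,0],[0,0,-0.02,0,0,0,0],[0,0,0,0,0,0,0],[0,0,0,0,0,0,0],[0,0,0,0,0,0,0]],
  ],
)

```text
t: 29.7
ee_pos: [571.2, -299.1, 214.9]
orientation: [-2.221, -2.221, 0.0]
ft_force: [-0.3, 0.0, -1.7]
width: 13.6
grasp_force: 30.0
```

Request:
step_arm(
  targets=[
    [[0,0,-0.02,0,0,0,0],[0,0,0,0,0,0,0],[0,0,0,0,0,0,0],[0,0,0,0,0,0,0],[0,0,0,0,0,0,0]],
  ],
)

```text
t: 30.32
ee_pos: [571.3, -299.1, 214.7]
orientation: [2.221, 2.221, 0.0]
ft_force: [-1.7, 1.4, 6.6]
width: 13.3
grasp_force: 30.0
```

Home, with 6.6 N of contact. Release, rise, and do a last check of all four.

Request:
step_arm(
  targets=[
    [[0,0,0,0,0,0,0.5],[0,0,0,0,0,0,0.5],[0,0,0,0,0,0,0.5],[0,0,0,0,0,0,0.5],[0,0,0.4,0,0,0,0.5]],
  ],
)

```text
t: 30.95
ee_pos: [570.6, -298.7, 233.1]
orientation: [-2.219, -2.219, 0.001]
ft_force: [0.8, 0.3, 0.8]
width: 43.9
grasp_force: 0.0
```

Request:
step_arm(
  targets=[
    [[0,0,1,0,0,0,0.5],[0,0,1,0,0,0,0.5],[0,0,0.6,0,0,0,0.5],[0,0,0,0,0,0,0.5],[0,0,0,0,0,0,0.5]],
  ],
)

```text
t: 31.58
ee_pos: [570.8, -298.9, 363.7]
orientation: [-2.221, -2.221, 0.0]
ft_force: [-0.5, 1.1, -0.4]
width: 44.0
grasp_force: 0.0
```

```bash
python3 w.py g4 g,h,571.2,-299 g,c,571,-298.7 b,h,478.9,-190.9; python3 - <<'E'
from h import *
d=grab('scene'); save(d,'s9.png')
E
```

```text
tcp [ 570.7 -298.8  362.9] [-2.22e+00 -2.22e+00  1.00e-03]
g punch comp [249, 168, 15, 10, 29] [255.7 171.6] [ 570.3 -287.5   56. ]
g punch comp [253, 179, 7, 7, 41] [256.2 182. ] [ 570.9 -298.9   56. ]
g cup [ 557.5 -302.1] R 15.9 n 68 px [245. 178.]
b punch comp [171, 69, 5, 4, 8] [173.2  70.2] [ 490.5 -187.2   56. ]
b punch comp [158, 70, 8, 9, 64] [161.5  74. ] [ 478.9 -190.6   56. ]
b punch comp [167, 84, 4, 3, 7] [168.3  85.1] [ 484.6 -200.7   56. ]
crop origin 125 68
```

View pics/s9.png

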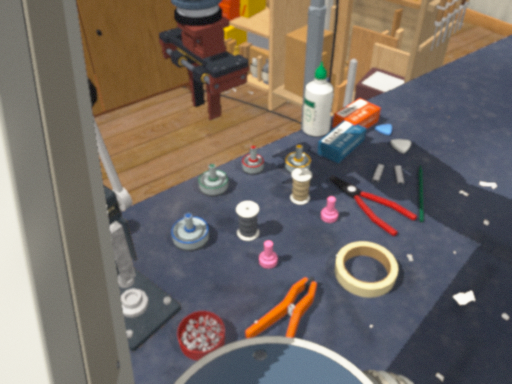

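The scene view shows all four punches upright in their own cups: blue (190,228), green (212,175), red (252,157) and yellow (297,155). The spools, at (247,218) and (301,184), are where they were and the gripper is clear. Handing in.

```bash
python3 -c "
from workcell import ctrl; print(ctrl.close_job())"
```

```text
the job is handed in; nothing more can be done
None
```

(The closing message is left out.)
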